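# Load the burn-in tester

## Task

Pull the tester's drawer out, slide every power module lying on the bench nose first into a sleeve of its own in the drawer, fully home, and push the drawer fully shut. Only then start the test: press the start button on top of the tester fully down and let go. Leave the other things on the bench where they are.

Things in the scene. Friction and masses are not known exactly. Their poses are not given: they have to be found in the camera images.
- handle (a point): middle of the drawer's handle: a level steel bar 10 mm thick, 110 mm long along the point's y, 45 mm above the bench, its axis 45 mm in front of the drawer's front panel. The point's x points into the tester, the way the drawer shuts; z up. Front panel: 288 mm wide, 6 mm thick, top 52 mm above the bench; drawer side walls: tops 42 mm above the bench
- drawer (a joint): how far the drawer is pulled out, m: 0 shut, 0.17 fully out. The sleeves stand just behind the front panel, their mouths 62 mm behind its outer face and turned to the tester, so modules go in from the tester's side towards the handle; load with the drawer fully out, when 128 mm of it lie open between mouths and tester
- start (a joint): travel of the start button, m: 0 released, 0.006 fully down (spring, 4.5 N)
- start_top (a point): centre of the top face of the round black start button (28 mm across) on the tester's top, near the front; it presses straight down
- sleeve0 (a point): middle of the lower edge of a sleeve's mouth, on the drawer's floor, 12 mm above the bench. The sleeve is a steel tunnel 32.4 mm wide, 20.5 mm high, 56 mm deep, roof 5 mm thick, with 5 mm bevels either side of its mouth. The point's x points out of the mouth, towards the tester (modules go in along -x), z up. The four sleeves lie side by side, 62 mm apart
- sleeve1 (a point): the same point of another sleeve
- sleeve2 (a point): the same point of another sleeve
- sleeve3 (a point): the same point of another sleeve
- module0: power module, one of up to four alike: aluminium body 30 mm wide, 18 high, 46 long, brass nose 6 mm further, and behind it a black grip block 30 wide, 26 high, 34 long. Origin on the underside, mid-width, at the step where block meets body; x to the nose (tip at 52 mm, block 0 to -34), z up. 120 g. Fully home, the origin is at a sleeve's point, step against its roof
- module1: another such power module, or absent
- module2: another such power module, or absent
- module3: another such power module, or absent
- cap: bystander: white plastic bottle cap lying on the bench, 28 mm across and 12 mm high; origin under its centre
- tape: bystander: roll of black tape lying flat, 72 mm across, 19 mm high; origin under its centre
- wrench: bystander: steel wrench lying flat; origin under its middle, x along its length
- screwdriver: bystander: screwdriver lying on the bench; origin under its middle, x along its length
- sealant: bystander: black sealant cartridge with yellow end and white nozzle lying on the bench, 50 mm thick, about 260 mm long along its x
- jar: bystander: glass jar with a lid, 60 mm across, 70 mm high; origin under its centre
- tester: the tester, a grey fixed housing 316 mm wide, 215 mm deep, 85 mm high; origin at the middle of the lower edge of its front face, x to the rear (away from the robot), z up. Shut, the drawer's outer front face stands 20 mm proud of this face. A bar inside stands 4 mm behind modules that are home when the drawer is shut
Not all that is in view belongs to the job. Leave any green look-alike of the module3 alone. What is shaped like the module0 but blue is not meant.

How it is judged (in metres and radians):
On the way, in this order (a step that is already met when the one before it is completed fails the run):
1. every module present is fully home in a sleeve of the open drawer ((distance between module0 and sleeve0 below 0.006 m or distance between module0 and sleeve1 below 0.006 m or distance between module0 and sleeve2 below 0.006 m or distance between module0 and sleeve3 below 0.006 m) and (distance between module1 and sleeve0 below 0.006 m or distance between module1 and sleeve1 below 0.006 m or distance between module1 and sleeve2 below 0.006 m or distance between module1 and sleeve3 below 0.006 m) and (distance between module2 and sleeve0 below 0.006 m or distance between module2 and sleeve1 below 0.006 m or distance between module2 and sleeve2 below 0.006 m or distance between module2 and sleeve3 below 0.006 m) and (distance between module3 and sleeve0 below 0.006 m or distance between module3 and sleeve1 below 0.006 m or distance between module3 and sleeve2 below 0.006 m or distance between module3 and sleeve3 below 0.006 m) and value of joint drawer above 0.06 m), for 0.2 s.
2. the drawer is shut with the modules home ((distance between module0 and sleeve0 below 0.006 m or distance between module0 and sleeve1 below 0.006 m or distance between module0 and sleeve2 below 0.006 m or distance between module0 and sleeve3 below 0.006 m) and (distance between module1 and sleeve0 below 0.006 m or distance between module1 and sleeve1 below 0.006 m or distance between module1 and sleeve2 below 0.006 m or distance between module1 and sleeve3 below 0.006 m) and (distance between module2 and sleeve0 below 0.006 m or distance between module2 and sleeve1 below 0.006 m or distance between module2 and sleeve2 below 0.006 m or distance between module2 and sleeve3 below 0.006 m) and (distance between module3 and sleeve0 below 0.006 m or distance between module3 and sleeve1 below 0.006 m or distance between module3 and sleeve2 below 0.006 m or distance between module3 and sleeve3 below 0.006 m) and value of joint drawer below 0.005 m), for 0.2 s.
3. the start button is pressed fully down, the drawer shut (value of joint start above 0.005 m and value of joint drawer below 0.005 m), for 0.05 s.
At the end, for the whole second after the job is handed in: every module present is home in a sleeve (origin within 6 mm of a sleeve's point), the drawer is within 5 mm of shut, and the start button, having been pressed fully (over 5 mm) with the drawer shut, is released (all of step 2 and value of joint start below 0.0015 m); the robot touches nothing.
It fails at once if the start button pressed while the drawer is not shut (value of joint start above 0.003 m and value of joint drawer above 0.012 m).
It fails at once if a bystander moved by more than 6 cm (distance of any of cap, tape, wrench, screwdriver, sealant, jar from where it was at the start of the episode above 0.06 m).
Of module0, module1, module2, module3 only 3 to 4 are there at a start; the rules pass over those that are not, and their reading is None.
At some moment in a run one of module0, module1, module2, module3 may be knocked a few centimetres aside while the robot is not near it.
Once in a run the grip may slacken for a moment while it holds something.
It also fails if it takes over 210 s, if anything falls off the work surface, if the arm or the gripper's body presses on something with over 40 N, if the wrist force passes 120 N, or if a joint passes its speed limit or range.

## Robot

A 6-joint arm with a two-finger parallel gripper is mounted at the origin on the work surface. World frame = base frame: x ahead of the robot, y to its left, z up, the work surface at z = 0. Lengths are in m, angles in degrees, forces in N, time in s.
With the tool pointing down it reaches from about 0.3 to 0.75 m from the base axis. Payload 8.5 kg.
Tool frame: the origin (TCP) lies midway between the tips of the shut fingers; the grasp point (between the pads) lies 19 mm behind it; z points along the fingers, y is the line along which they close (so a half turn about z gives the same grasp; the last joint's range is limited). The gripper opens to 85 mm and grips with 20 to 120 N. Pads are 22 mm wide; open, the fingers measure 114 mm over their backs; the gripper's body (76 mm by 85 mm) begins 54 mm behind the grasp point. The pads swing forward as they close: fully open they stand 13 mm farther back than shut.
Start: joints at [-85.044, 21.807, 74.336, -0, 83.858, -12.336], TCP at [0.163, -0.525, 0.231] pointing down, gripper open.
Joint ranges: [-178.18, 178.18], [-50.72, 133.34], [12.68, 142.11], [-81.47, 261.47], [9.98, 163.14], [-165.26, 165.26]. Speed limits (degrees/s): [136.94, 136.94, 180, 180, 180, 180].

## Interface

Orientations are given as a 3x3 rotation matrix whose columns are the frame's x, y, z axes.
In Python, from rig import observe, optics, order, spotter gives the robot as it stands.
- The arm moves only by the tool move_arm, never from a script. Its argument "series" is text: rows parted by semicolons, each of 5 numbers parted by spaces: the shift along the tool's x, y, z in cm, then the turn about the tool's z in degrees, then the opening, from -1 (shut) to 1 (fully open). A call has 1 to 8 rows; each row is the pose to reach, as a shift and turn from the pose commanded when the call began, along the tool's axes at that moment; what a row does not reach only later rows make up. A row lasts 1/8 s, in which the tool goes at most 62.5 mm and 10.7 degrees, less where a joint would pass 70% of its speed; a pose out of reach is approached as far as the arm can. A call with a gripper value outside its range is refused whole. The fingers move at their own pace and stop on an object; "force" is the grip in N (left out, the last holds). Time passes only in rows, so rows that repeat a pose let the fingers close. It gives the time, the measured TCP pose, the force, the opening and the grip force at its end, in the units of the state.
- observe(): the state, without advancing time (a new reading comes with each control period).
- optics.get_image(name): name is "scene" or "top"; returns a dict with "pixels" (480x640x3 uint8, blue, green, red), "camera_matrix" (3x3 intrinsics, pixels), "dist" ([k1, k2, p1, p2, k3] as OpenCV has them; the pictures are not rectified), "rvec" (rotation vector, rad) and "tvec" (3), from world to camera coordinates, as OpenCV has them. Camera axes: x right, y down, z forward; pixel columns grow to the right and rows downward; lengths in m; the calibration is good to about 2 mm. A picture is of the moment at which its call begins. There is no depth.
- order.close_job(): hands the job in; it is judged then, once.
Trained networks look in the newest picture that a camera, given by its name, has taken for a name from the list of things; names that differ only in an ending like _2 or _b are one class to them, and where a whole thing is asked for, a point or a joint stands for the part that bears it (a point fixed in the world has none). Each returns a list of dicts, best first, with "score" (0 to 1); they miss things now and then, are a little off and sometimes report something else, mostly with a low value. They report only what shows in the picture. A call takes as long as a camera call. They do not tell look-alikes from the thing itself.
- spotter.find_in(thing, camera): "point" ([x, y, z] in m, in world coordinates, good to about 4 mm: the middle of the surface that is visible of it).
- spotter.cut_out(thing, camera): "pixels" (480x640 bool, what is visible of it).
- spotter.mark_of(thing, camera): "point" ([x, y, z] in m, in world coordinates, good to about 4 mm: a listed point, or the origin of a listed thing).
The state is a dict: "time_s": time; "q": joint angles; "qvel": joint speeds; "joint_efforts": joint torques, N m; "position": TCP position; "tool_rot": TCP orientation; "ft_force": force on the tool from outside, world axes, zero at the start; "wrist_torque": the same for the moment, N m; "grip_width": finger opening in m; "gripper_force": force on a finger pad.
Only numpy, scipy, OpenCV 4.12 (cv2) and the standard library are available. Lean on these libraries where they do the work, as an engineer would, in place of code of your own. Each camera call takes 0.05 s, during which the arm holds its last target. There are 200 camera calls.

## Working session

There is one attempt and no reset: what is moved stays moved. The work goes in short steps, Python scripts to look and compute and a tool call to move; the robot and the scene stay as the last step left them, time stands still between calls to the robot, and variables do not carry over. Pictures are saved under pics/ and viewed, at most 14 in all, crops included, and the job is handed in when it is done.

Besides the shell and the picture viewer there is one more tool, called after ">>>" as name(argument=value, ...) on one line, values as JSON. move_arm: Moves the arm, as the interface text tells. Its arguments: {"type":"object","properties":{"series":{"type":"string"},"force":{"type":"number"}},"required":["series"]}

```bash
ls; mkdir -p pics
cat > h.py <<'E'
import numpy as np, cv2
from rig import observe, optics, order, spotter
def ray(im,uv):
    R=cv2.Rodrigues(np.array(im["rvec"],float))[0];t=np.array(im["tvec"],float).ravel()
    n=cv2.undistortPoints(np.array([[uv]],float),np.array(im["camera_matrix"],float),np.array(im["dist"],float))[0,0]
    return -R.T@t, R.T@np.array([n[0],n[1],1])
def at_z(im,uv,z):
    c,d=ray(im,uv); return c+d*(z-c[2])/d[2]
def proj(im,P):
    return cv2.projectPoints(np.array(P,float).reshape(-1,1,3),np.array(im["rvec"],float),np.array(im["tvec"],float),np.array(im["camera_matrix"],float),np.array(im["dist"],float))[0].reshape(-1,2)
def tool(P):
    "world point -> tool axes cm from current TCP"
    s=observe(); return np.array(s["tool_rot"]).T@(np.array(P)-np.array(s["position"]))*100
E
python3 - <<'E'
from h import *
np.set_printoptions(precision=3,suppress=True)
s=observe();print(s["time_s"],s["position"],s["tool_rot"],s["grip_width"])
for n in("scene","top"):
    im=optics.get_image(n);cv2.imwrite(f"pics/{n}0.png",im["pixels"])
    R=cv2.Rodrigues(np.array(im["rvec"]))[0];print(n,-R.T@np.array(im["tvec"]).ravel())
for t in ["handle","start_top","sleeve0","module0","tester","cap","tape","wrench","screwdriver","sealant","jar"]:
    for c in("scene","top"):
        print(t,c,[(np.round(d["point"],3).tolist(),round(d["score"],2)) for d in spotter.mark_of(t,c)])
E
```

```text
pics
0.0 [ 0.163 -0.525  0.231] [[ 0.955  0.297 -0.   ]
 [ 0.297 -0.955  0.001]
 [ 0.    -0.001 -1.   ]] 0.08552961101481081
scene [ 1.039 -0.938  0.922]
top [ 0.378 -0.01   1.359]
handle scene [([0.553, 0.136, 0.045], 0.67), ([0.416, -0.304, 0.003], 0.33)]
handle top [([0.55, 0.142, 0.043], 0.78)]
start_top scene [([0.699, 0.054, 0.103], 0.65), ([0.71, -0.358, 0.002], 0.32)]
start_top top [([0.698, 0.054, 0.106], 0.59)]
sleeve0 scene [([0.671, 0.051, 0.014], 0.97), ([0.659, 0.234, 0.012], 0.66), ([0.66, 0.112, 0.011], 0.65), ([0.66, 0.177, 0.01], 0.64)]
sleeve0 top [([0.666, 0.112, 0.006], 0.9), ([0.659, 0.238, 0.012], 0.81), ([0.662, 0.174, 0.013], 0.77), ([0.667, 0.051, 0.01], 0.58)]
module0 scene [([0.581, -0.146, 0.003], 0.93), ([0.276, -0.21, -0.004], 0.71), ([0.415, -0.306, -0.002], 0.61), ([0.354, -0.009, 0.0], 0.6), ([0.432, -0.15, 0.003], 0.59), ([0.481, -0.411, 0.001], 0.59), ([0.586, -0.306, -0.001], 0.57)]
module0 top [([0.418, -0.307, 0.002], 0.96), ([0.585, -0.307, 0.001], 0.94), ([0.356, -0.011, -0.0], 0.87), ([0.428, -0.15, 0.0], 0.75), ([0.587, -0.146, -0.001], 0.67
[... 169 characters left out ...]
, 0.004], 0.65), ([0.699, 0.054, 0.109], 0.2)]
cap scene [([0.505, -0.247, -0.002], 0.44)]
cap top [([0.666, 0.113, 0.008], 0.65), ([0.511, -0.243, 0.004], 0.49), ([0.587, -0.474, 0.0], 0.42)]
tape scene [([0.71, -0.358, 0.004], 0.57)]
tape top [([0.704, -0.36, -0.002], 0.54)]
wrench scene [([0.756, -0.189, 0.002], 0.75)]
wrench top [([0.754, -0.183, 0.002], 0.66)]
screwdriver scene [([0.43, 0.419, 0.001], 0.87)]
screwdriver top [([0.429, 0.423, 0.006], 0.58)]
sealant scene [([0.67, 0.05, 0.008], 0.75), ([0.601, 0.471, 0.001], 0.62), ([0.593, -0.477, 0.001], 0.42)]
sealant top [([0.599, 0.468, 0.0], 0.65), ([0.588, -0.145, -0.001], 0.64)]
jar scene [([0.593, -0.474, 0.004], 0.96)]
jar top []
```

View pics/top0.png

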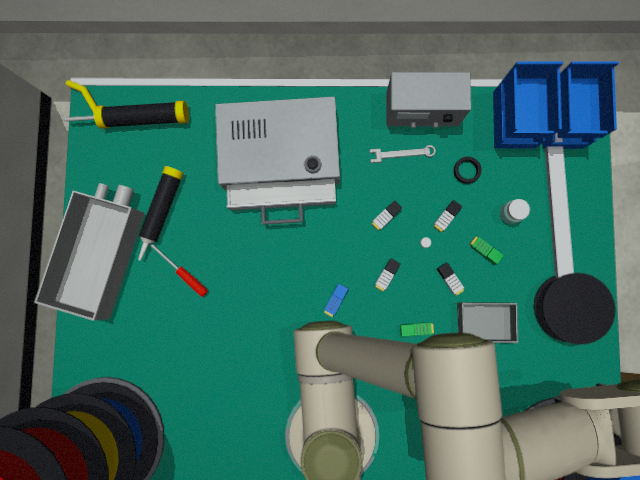

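View pics/scene0.png

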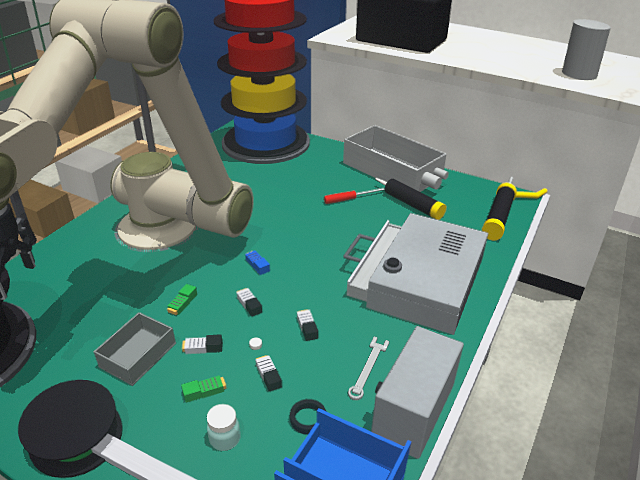

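Both views show four white/black modules, in the top view at about (386,215), (447,216), (387,275) and (452,278). The green and blue look-alikes are at (487,249), (417,329) and (336,299). The drawer is slightly open, with its handle at (283,214). Next I fit the poses to the masks in both views.

```bash
cat >> h.py <<'E'
from scipy.optimize import minimize
def box(x0,x1,w,h): return [[x,y,z] for x in(x0,x1) for y in(-w/2,w/2) for z in(0,h)]
BODY=[np.array(box(0,.052,.030,.018)),np.array(box(-.034,0,.030,.026))]
def sil(im,parts,p,up=4):
    x,y,z,a=p;c,s=np.cos(a),np.sin(a);R=np.array([[c,-s,0],[s,c,0],[0,0,1]])
    m=np.zeros((480,640),np.uint8)
    for b in parts:
        q=proj(im,b@R.T+[x,y,z]);cv2.fillConvexPoly(m,np.round(cv2.convexHull(q.astype(np.float32))*16).astype(np.int32),1,shift=4)
    return m>0
def fit(views,p0,parts=BODY,free_z=True):
    "views: list of (im,mask)"
    sc=np.array([.01,.01,.005,.2])
    def cost(v):
        p=np.array(p0)+v*sc
        if not free_z:p[2]=p0[2]
        r=0
        for im,m in views:
            s=cv2.GaussianBlur(sil(im,parts,p).astype(np.float32),(0,0),1);t=cv2.GaussianBlur(m.astype(np.float32),(0,0),1)
            r+=((s-t)**2).sum()/t.sum()
        return r
    best=min((minimize(cost,[0,0,0,o],method="Nelder-Mead",options=dict(initial_simplex=np.vstack([[0,0,0,o],np.array([0,0,0,o])+np.eye(4)]),maxiter=250)) for o in(-1,1)),key=lambda r:r.fun)
    return np.array(p0)+best.x*sc,best.fun
def modules(near,z0=0.,free_z=True,yaw0=None,parts=BODY):
    ims={n:optics.get_image(n) for n in("scene","top")}
    ms={n:[d["pixels"] for d in spotter.cut_out("module0",n)] for n in ims}
    out=[]
    for i,P in enumerate(near):
        v=[]
        for n in ims:
            u=proj(ims[n],[[P[0]+.005,P[1],z0+.012]])[0]
            if ms[n]:
                d=[np.hypot(*(np.argwhere(m).mean(0)[::-1]-u)) for m in ms[n]];k=int(np.argmin(d))
                if d[k]<25:v.append((ims[n],ms[n][k]))
        if not v: out.append(None);continue
        # yaw guess: dark half is the block
        im,m=v[-1];g=im["pixels"].max(2)
        pts=np.argwhere(m)[:,::-1];dark=pts[g[m]<70].mean(0);lit=pts[g[m]>=90].mean(0)
        d=at_z(im,lit,.01)-at_z(im,dark,.01);y=np.arctan2(d[1],d[0]) if yaw0 is None else yaw0
        p,f=fit(v,[P[0],P[1],z0,y],parts,free_z)
        out.append((np.round(p[:3],4).tolist(),round(float(np.degrees(p[3])),1),round(float(np.degrees(y)),1),round(f,3),len(v)))
    return out,ims
E
python3 - <<'E'
from h import *
np.set_printoptions(precision=4,suppress=True)
r,ims=modules([(.584,-.146),(.585,-.306),(.430,-.150),(.4165,-.306)])
for q in r:print(q)
for t in["handle"]:
  for c in("top","scene"):
    for _ in range(1):
      im=ims[c]
      for d in spotter.cut_out(t,c)[:1]:
        p=np.argwhere(d["pixels"])[:,::-1];print(c,d["score"],len(p),p.min(0),p.max(0))
for t in["sleeve0","handle","tester","start_top"]:
  for c in("top","scene"):
    print(t,c,[np.round(d["point"],4).tolist() for d in spotter.mark_of(t,c) if d["score"]>.5])
v=cv2.resize(ims["top"]["pixels"][85:235,200:360],None,fx=5,fy=5*0.8/0.8,interpolation=cv2.INTER_CUBIC)
cv2.imwrite("pics/tester.png",v[:600])
E
```

```text
([0.5854, -0.1463, -0.0025], 136.1, 135.7, np.float64(0.17), 2)
([0.5866, -0.3084, 0.0], 141.6, 142.3, np.float64(0.142), 2)
([0.4273, -0.1466, -0.002], 147.5, 150.4, np.float64(0.239), 2)
([0.4188, -0.3059, 0.0001], -145.9, -147.0, np.float64(0.1), 2)
top 0.7 2919 [227 179] [335 223]
scene 0.76 1671 [344 223] [400 300]
sleeve0 top [[0.6611, 0.2336, 0.009], [0.6673, 0.1111, 0.0064], [0.6633, 0.1735, 0.0076], [0.6692, 0.0527, 0.0098]]
sleeve0 scene [[0.6596, 0.1761, 0.0111], [0.6593, 0.1151, 0.0134], [0.6677, 0.0482, 0.011], [0.6582, 0.2341, 0.0126]]
handle top []
handle scene [[0.5528, 0.1411, 0.0449]]
tester top [[0.6655, 0.1127, 0.0058]]
tester scene [[0.6574, 0.1429, 0.0014]]
start_top top [[0.4183, -0.3062, 0.0011]]
start_top scene []
```

View pics/tester.png

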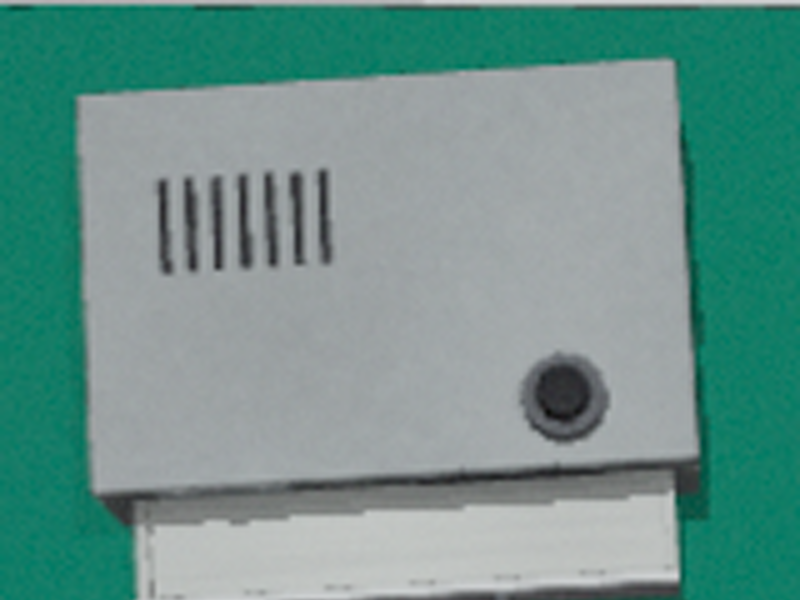

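The crop shows the tester's top face with corners at about (215.6,104.4), (334.8,96.8), (339.8,176.4) and (218.6,183.8) px. The button is at (312.4,163) px. The drawer juts out a little at the front.

Run:
```python
from h import *
np.set_printoptions(precision=4,suppress=True)
t=optics.get_image("top");s=optics.get_image("scene")
C=[at_z(t,(200+u/5,85+v/5),.085) for u,v in((78,97),(674,59),(699,457),(93,494))]
for c in C:print(c)
w=C[3]-C[2];print("front yaw",np.degrees(np.arctan2(-w[0],w[1])),np.linalg.norm(w)); w=C[0]-C[1];print("rear",np.degrees(np.arctan2(-w[0],w[1])),np.linalg.norm(w))
print("front mid",(C[2]+C[3])/2)
def tri(a,b):
    c1,d1=ray(t,a);c2,d2=ray(s,b);A=np.stack([d1,-d2],1);k=np.linalg.lstsq(A,c2-c1,rcond=None)[0];p=c1+d1*k[0];q=c2+d2*k[1];return (p+q)/2,np.linalg.norm(p-q)
print("button",tri((312.4,163),(393,264)))
# handle crop both
a=cv2.resize(t["pixels"][170:235,215:350],(800,385),interpolation=cv2.INTER_CUBIC)
b=cv2.resize(s["pixels"][215:305,335:410],(800,960),interpolation=cv2.INTER_CUBIC)
cv2.imwrite("pics/ha.png",np.vstack([a,cv2.resize(b[:560],(800,467))])[:600] if 0 else a)
```

```text
[0.8584 0.3146 0.085 ]
[0.8803 0.0019 0.085 ]
[ 0.6687 -0.0134  0.085 ]
[0.6468 0.2997 0.085 ]
front yaw 4.00133830902332 0.3138714851136664
rear 4.006898110196314 0.31347375898553315
front mid [0.6577 0.1432 0.085 ]
button (array([0.6999, 0.0569, 0.0964]), np.float64(0.0012844395895300336))
```

View pics/ha.png

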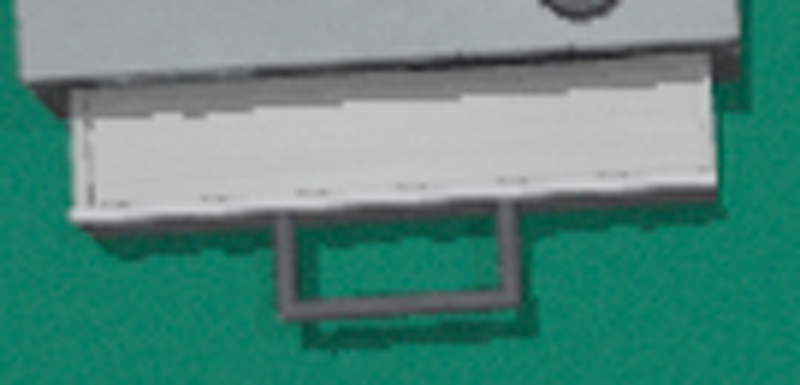

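The crop shows the handle bar running from about (263.1,222.3) to (302.2,220.3) px, mid (282.6,221.3), parallel to the tester's front.

Run:
```python
from h import *
np.set_printoptions(precision=4,suppress=True)
t=optics.get_image("top")
H=at_z(t,(282.6,221.3),.045);print(H)
d=np.array([np.cos(np.radians(4)),np.sin(np.radians(4)),0])
f=np.array([.6577,.1432,0]);print("along",(H-f)@d,"lat",(H-f)@np.array([-d[1],d[0],0]),"drawer", -((H-f)@d)-.065)
T=f+d*((H-f)@d)+d*.020
print("hook pt",T,tool([T[0],T[1],.12]),tool([T[0],T[1],.028]))
s=observe();print(s["time_s"],s["position"])
```

```text
[0.556  0.1363 0.045 ]
along -0.10188918889938633 lat 0.00018094081800222334 drawer 0.03688918889938633
hook pt [0.576  0.1375 0.    ] [ 59.0841 -51.0049  11.1306] [ 59.0843 -51.0051  20.3306]
2.05 [ 0.1635 -0.5251  0.2313]
```

>>> move_arm(series="59 -51 0 13.3 -1;59 -51 0 13.3 -1;59 -51 0 13.3 -1;59 -51 0 13.3 -1;59 -51 0 13.3 -1;59 -51 0 13.3 -1;59 -51 0 13.3 -1;59 -51 0 13.3 -1")

```text
time_s: 3.05
position: [0.4283, -0.0986, 0.2316]
tool_rot: [[0.998, 0.069, 0.001], [0.069, -0.998, -0.001], [0.001, 0.001, -1.0]]
ft_force: [-0.6, -0.7, -0.7]
grip_width: 0.0001
gripper_force: 0.0
```

>>> move_arm(series="16.4 -22.5 0 0 -1;16.4 -22.5 0 0 -1;16.4 -22.5 0 0 -1;16.4 -22.5 0 0 -1;16.4 -22.5 0 0 -1;16.4 -22.5 0 0 -1;16.4 -22.5 0 0 -1;16.4 -22.5 0 0 -1")

```text
time_s: 4.05
position: [0.5751, 0.1344, 0.2316]
tool_rot: [[0.998, 0.068, 0.0], [0.068, -0.998, -0.0], [0.0, 0.0, -1.0]]
ft_force: [0.0, 0.2, 0.3]
grip_width: 0.0
gripper_force: 0.0
```

>>> move_arm(series="0.1 0 6 0 -1;0.1 0 12 0 -1;0.1 0 17 0 -1;0.1 0 20 0 -1;0.1 0 20 0 -1")

```text
time_s: 4.68
position: [0.5753, 0.1347, 0.0299]
tool_rot: [[0.998, 0.069, -0.004], [0.069, -0.998, -0.0], [-0.004, -0.0, -1.0]]
ft_force: [0.5, 0.6, 1.1]
grip_width: 0.0001
gripper_force: 0.0
```

>>> move_arm(series="-1 0 0 0 -1;-3 0 0 0 -1;-5 0 0 0 -1;-7 0 0 0 -1;-9 0 0 0 -1;-11 0 0 0 -1;-12.5 0 0 0 -1;-12.5 0 0 0 -1")

```text
time_s: 5.68
position: [0.4513, 0.1267, 0.0329]
tool_rot: [[0.998, 0.07, 0.002], [0.07, -0.998, 0.0], [0.002, 0.0, -1.0]]
ft_force: [1.4, 0.3, 0.5]
grip_width: 0.0001
gripper_force: 0.0
```

>>> move_arm(series="-0.5 0 0 0 -1;-1 0 0 0 -1;-1.4 0 0 0 -1;-1.4 0 0 0 -1")

```text
time_s: 6.18
position: [0.4395, 0.1258, 0.0317]
tool_rot: [[0.998, 0.069, 0.005], [0.069, -0.998, 0.0], [0.005, 0.0, -1.0]]
ft_force: [7.2, 0.8, -0.4]
grip_width: -0.0001
gripper_force: 3.5
```

Run:
```python
from h import *
np.set_printoptions(precision=4,suppress=True)
s=observe();print(s["ft_force"],s["position"])
for c in("top","scene"):
    im=optics.get_image(c)
    for t in("handle","sleeve0"):
        print(t,c,[(np.round(d["point"],4).tolist(),round(d["score"],2)) for d in spotter.mark_of(t,c)])
    if c=="top": cv2.imwrite("pics/open.png",cv2.resize(im["pixels"][80:300,190:350],(800,1100),interpolation=cv2.INTER_CUBIC)[350:950])
```

```text
[ 7.2331  0.8466 -0.3746] [0.4395 0.1258 0.0317]
handle top [([0.4192, -0.3066, -0.0007], 0.23)]
sleeve0 top [([0.5335, 0.1028, 0.0073], 0.8), ([0.5319, 0.165, 0.0107], 0.75), ([0.5271, 0.2267, 0.0115], 0.71), ([0.5312, 0.0455, 0.0103], 0.63), ([0.7002, 0.055, 0.1108], 0.36), ([0.7064, -0.3616, -0.0], 0.27)]
handle scene [([0.4204, 0.1303, 0.0452], 0.91), ([0.6567, 0.1456, 0.0004], 0.17)]
sleeve0 scene [([0.5277, 0.1077, 0.0111], 0.95), ([0.5334, 0.0404, 0.0134], 0.75), ([0.528, 0.1692, 0.0102], 0.58), ([0.5293, 0.2246, 0.0119], 0.56), ([0.5938, -0.4742, 0.0001], 0.55)]
```

View pics/open.png

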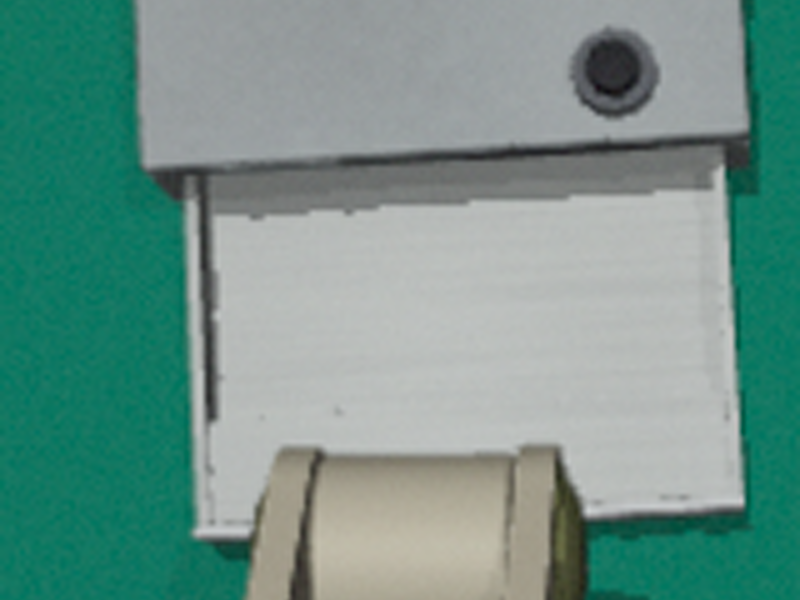

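The drawer is at its stop (face edge at y≈510–530 px of the crop), and the sleeve marks agree with the prediction of mouths around (0.530, 0.135). I leave the handle and go over module A.

>>> move_arm(series="0.6 0 0 0 -1;0.6 0 -6 0 -1;0.6 0 -12 0 -1;0.6 0 -16 0 -1;0.6 0 -16 0 -1")

```text
time_s: 7.1
position: [0.4444, 0.1263, 0.1935]
tool_rot: [[0.998, 0.07, 0.004], [0.07, -0.998, 0.0], [0.004, 0.0, -1.0]]
ft_force: [0.5, 0.3, -1.1]
grip_width: -0.0003
gripper_force: 0.0
```

>>> move_arm(series="13.3 29.6 0 47.9 1;13.3 29.6 0 47.9 1;13.3 29.6 0 47.9 1;13.3 29.6 0 47.9 1;13.3 29.6 0 47.9 1;13.3 29.6 0 47.9 1;13.3 29.6 0 47.9 1;13.3 29.6 0 47.9 1")

```text
time_s: 8.1
position: [0.5964, -0.1583, 0.1909]
tool_rot: [[0.722, -0.692, -0.001], [-0.692, -0.722, 0.001], [-0.002, 0.0, -1.0]]
ft_force: [-0.4, -0.6, 0.7]
grip_width: 0.0852
gripper_force: 0.0
```

```bash
cat >> h.py <<'E'
def yaw():
    R=np.array(observe()["tool_rot"]);return np.degrees(np.arctan2(R[1,0],R[0,0]))
def go(P,yw):
    "shift (cm, current tool axes) and turn to put TCP at P with tool-x yaw yw"
    return np.round(tool(P),2).tolist(), round((yaw()-yw+180)%360-180,1)
def grasp(m,z=.001,back=.019):
    (x,y,_),a=m[0],np.radians(m[1]);return [x-back*np.cos(a),y-back*np.sin(a),z],m[1]-180
E
python3 - <<'E'
from h import *
r,ims=modules([(.5854,-.1463),(.5866,-.3084),(.4273,-.1466),(.4188,-.3059)])
for q in r:print(q)
print(observe()["position"],go(*grasp(r[0])), ims["top"]["tvec"] is None)
E
```

```text
([0.5856, -0.1503, 0.0009], 135.1, 139.7, np.float64(0.032), 1)
([0.5867, -0.3088, -0.0027], 142.8, 142.2, np.float64(0.069), 2)
([0.4271, -0.1484, 0.0019], 145.7, 152.6, np.float64(0.148), 1)
([0.4188, -0.3057, -0.0003], -145.9, -146.6, np.float64(0.133), 2)
[ 0.59679698 -0.15879612  0.19164527] ([0.5, 0.2, 19.06], np.float64(1.1)) False
```

>>> move_arm(series="0.4 0.1 6 0.5 1;0.4 0.1 12 0.5 1;0.4 0.1 17 0.5 1;0.4 0.1 19 0.5 1;0.4 0.1 19 0.5 1;0.4 0.1 19 0.5 -1;0.4 0.1 19 0.5 -1;0.4 0.1 19 0.5 -1", force=60)

```text
time_s: 9.3
position: [0.5995, -0.1634, 0.0022]
tool_rot: [[0.714, -0.7, 0.001], [-0.7, -0.714, -0.001], [0.001, -0.001, -1.0]]
ft_force: [-0.2, -1.0, 0.7]
grip_width: 0.0321
gripper_force: 0.1
```

>>> move_arm(series="0 0 0 0 -1;0 0 0 0 -1;0 0 0 0 -1")

```text
time_s: 9.68
position: [0.5998, -0.1635, 0.0025]
tool_rot: [[0.714, -0.7, 0.002], [-0.7, -0.714, -0.001], [0.002, -0.001, -1.0]]
ft_force: [-0.3, 0.1, 7.0]
grip_width: 0.0289
gripper_force: 59.4
```

>>> move_arm(series="0 0 -4 0 -1;0 0 -10 0 -1;0 0 -12 0 -1;-13.7 -16.1 -12 -48.4 -1;-13.7 -16.1 -12 -48.4 -1;-13.7 -16.1 -12 -48.4 -1;-13.7 -16.1 -12 -48.4 -1;-13.7 -16.1 -12 -48.4 -1")

```text
time_s: 10.68
position: [0.6137, 0.0498, 0.1213]
tool_rot: [[0.997, 0.077, -0.0], [0.077, -0.997, 0.0], [-0.0, -0.0, -1.0]]
ft_force: [-0.3, -0.5, -1.6]
grip_width: 0.0289
gripper_force: 59.2
```

>>> move_arm(series="0 0 0 0 -1;0 0 0 0 -1")

```text
time_s: 10.92
position: [0.6139, 0.0472, 0.1213]
tool_rot: [[0.998, 0.067, -0.0], [0.067, -0.998, -0.0], [-0.0, 0.0, -1.0]]
ft_force: [-0.4, -0.7, -0.9]
grip_width: 0.0288
gripper_force: 59.1
```

Run:
```python
from h import *
s=observe();print(s["position"],yaw(),s["grip_width"],s["gripper_force"],s["ft_force"],s["q"])
ims=[optics.get_image(n) for n in("scene","top")]
v=np.hstack([cv2.resize(ims[0]["pixels"][180:340,290:450],(400,400)),cv2.resize(ims[1]["pixels"][120:280,220:380],(400,400))])
cv2.imwrite("pics/held.png",v)
r,_=modules([(.556,.043),(.5866,-.3084),(.4273,-.1466),(.4188,-.3059)],z0=.12)
print(r[0])
for n in("scene","top"):print([np.round(d["point"],3).tolist() for d in spotter.mark_of("module0",n)])
```

```text
[0.61393632 0.04718965 0.12130943] 3.8528756408651423 0.028768117956615873 59.13390934467316 [-0.36876817 -0.74179524 -0.89065205] [-6.60508577e+00  3.36271867e+01  7.28952916e+01 -1.23945478e-03
  7.34837556e+01  7.95423910e+01]
([0.5739, 0.0365, 0.1187], -165.2, -146.6, np.float64(9.735), 2)
[[0.478, -0.41, 0.003], [0.416, -0.303, -0.002], [0.426, -0.151, 0.001], [0.587, -0.31, -0.0], [0.273, -0.21, -0.001], [0.357, -0.009, -0.001], [0.594, 0.048, 0.122], [0.658, 0.144, 0.0]]
[[0.423, -0.147, -0.0], [0.484, -0.408, -0.002], [0.275, -0.208, 0.004], [0.358, -0.011, -0.0], [0.419, -0.306, 0.0], [0.588, -0.307, 0.001], [0.592, 0.046, 0.12], [0.599, 0.47, -0.001]]
```

View pics/held.png

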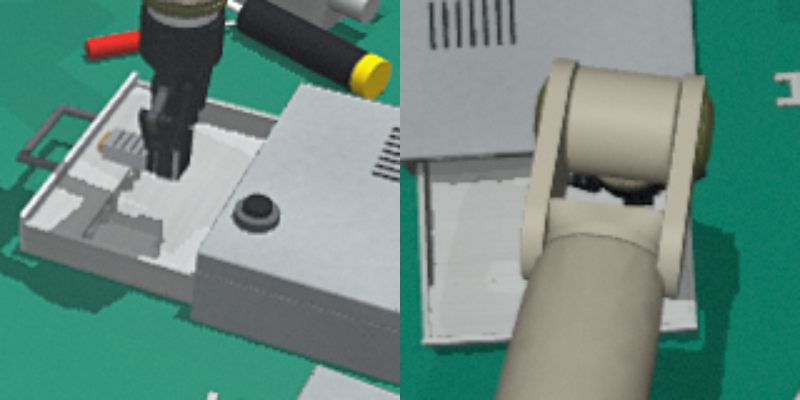

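The scene view shows module A level in the grip over the drawer (nose at about (100,140) in the left half). The marks put its origin 20.5 mm ahead of the TCP. I lower it in front of the mouth.

>>> move_arm(series="0.2 0 3 0 -1;0.2 0 6 0 -1;0.2 0 8 0 -1;0.2 0 9.5 0 -1;0.2 0 10.4 0 -1;0.2 0 10.4 0 -1")

```text
time_s: 12.08
position: [0.6159, 0.0477, 0.0171]
tool_rot: [[0.998, 0.07, -0.0], [0.07, -0.998, 0.0], [-0.0, -0.0, -1.0]]
ft_force: [-1.0, -0.2, -0.0]
grip_width: 0.0288
gripper_force: 59.0
```

>>> move_arm(series="0 0 0.1 0 -1;0 0 0.2 0 -1;0 0 0.2 0 -1")

```text
time_s: 12.45
position: [0.6161, 0.0477, 0.0156]
tool_rot: [[0.998, 0.07, 0.0], [0.07, -0.998, -0.0], [0.0, 0.0, -1.0]]
ft_force: [-0.3, 0.4, -1.4]
grip_width: 0.0292
gripper_force: 59.0
```

>>> move_arm(series="-0.5 0 0 0 -1;-1 0 0 0 -1;-1.5 0 0 0 -1;-2 0 0 0 -1;-2.5 0 0 0 -1;-2.5 0 0 0 -1")

```text
time_s: 13.2
position: [0.5907, 0.046, 0.0154]
tool_rot: [[0.998, 0.07, -0.0], [0.07, -0.998, 0.0], [-0.0, -0.0, -1.0]]
ft_force: [-0.6, -0.6, -0.8]
grip_width: 0.0289
gripper_force: 59.0
```

>>> move_arm(series="-0.5 0 0 0 -1;-1 0 0 0 -1;-1.5 0 0 0 -1;-2 0 0 0 -1;-2.5 0 0 0 -1;-3 0 0 0 -1;-3.2 0 0 0 -1;-3.2 0 0 0 -1")

```text
time_s: 14.2
position: [0.5591, 0.0437, 0.0154]
tool_rot: [[0.998, 0.07, 0.0], [0.07, -0.998, 0.0], [0.0, 0.0, -1.0]]
ft_force: [-0.2, 0.4, -1.8]
grip_width: 0.0292
gripper_force: 58.9
```

>>> move_arm(series="-0.15 0 0 0 -1;-0.3 0 0 0 -1;-0.45 0 0 0 -1;-0.45 0 0 0 -1")

```text
time_s: 14.7
position: [0.5588, 0.0435, 0.0162]
tool_rot: [[0.998, 0.069, 0.01], [0.069, -0.998, 0.0], [0.01, 0.001, -1.0]]
ft_force: [14.5, 4.8, -6.6]
grip_width: 0.029
gripper_force: 59.2
```

>>> move_arm(series="0 0 0 0 0.1;0.3 0 0 0 0.1;0.3 0 0 0 0.1;0.3 0 -4 0 0.1;0.3 0 -10 0 0.1;0.3 0 -16 0 0.1;0.3 0 -16 0 0.1")

```text
time_s: 15.58
position: [0.5592, 0.0434, 0.1799]
tool_rot: [[0.998, 0.07, 0.009], [0.07, -0.998, -0.001], [0.009, 0.002, -1.0]]
ft_force: [0.0, -0.5, -0.7]
grip_width: 0.0472
gripper_force: 0.0
```

>>> move_arm(series="2 25 0 0 1;2 25 0 0 1;2 25 0 0 1;2 25 0 0 1;2 25 0 0 1;2 25 0 0 1")

```text
time_s: 16.32
position: [0.5945, -0.204, 0.1742]
tool_rot: [[0.998, 0.069, -0.002], [0.069, -0.998, 0.001], [-0.002, -0.001, -1.0]]
ft_force: [-0.7, 0.2, -0.1]
grip_width: 0.0854
gripper_force: 0.0
```

Run:
```python
from h import *
s=observe();print(s["position"],yaw(),s["grip_width"])
r,ims=modules([(.5866,-.3084),(.4273,-.1466),(.4188,-.3059)])
for q in r:print(q,go(*grasp(q)))
v=np.hstack([cv2.resize(ims["scene"]["pixels"][210:310,310:410],(400,400),interpolation=cv2.INTER_CUBIC),cv2.resize(ims["top"]["pixels"][160:290,220:350],(400,400),interpolation=cv2.INTER_CUBIC)])
cv2.imwrite("pics/homeA.png",v)
for n in("scene","top"):
    print([np.round(d["point"],4).tolist() for d in spotter.mark_of("module0",n) if d["point"][1]>.02])
    print([np.round(d["point"],4).tolist() for d in spotter.mark_of("sleeve0",n)])
```

```text
[ 0.59448753 -0.20398443  0.17420921] 3.9718732678679025 0.08535301868621441
([0.5863, -0.3093, 0.0001], 140.9, 141.8, np.float64(0.029), 1) ([-0.24, 11.84, 17.44], np.float64(43.2))
([0.4297, -0.1525, 0.0055], 144.9, 152.2, np.float64(0.145), 1) ([-14.65, -5.02, 17.44], np.float64(39.2))
([0.4192, -0.3053, 0.001], -146.6, -144.8, np.float64(0.069), 2) ([-16.6, 8.02, 17.44], np.float64(-29.3))
[[0.538, 0.0391, 0.0164]]
[[0.5279, 0.1033, 0.012], [0.5264, 0.1658, 0.0115], [0.5257, 0.224, 0.0136], [0.5343, 0.0396, 0.0125]]
[[0.5368, 0.0406, 0.0117]]
[[0.5261, 0.2279, 0.0139], [0.5315, 0.1684, 0.0128], [0.5326, 0.1051, 0.0065], [0.5346, 0.048, 0.0113]]
```

View pics/homeA.png

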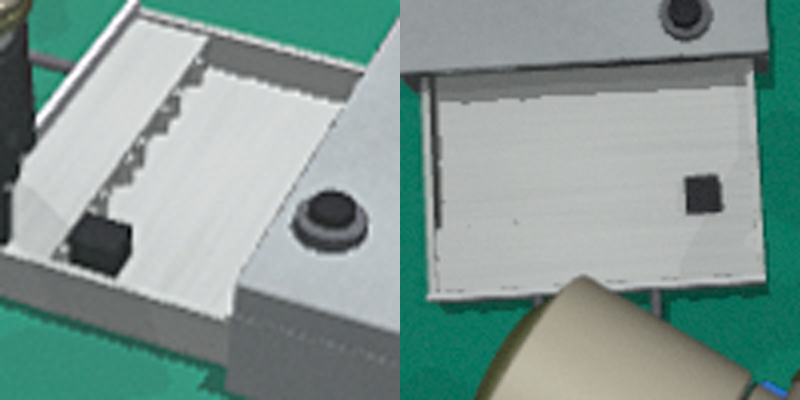

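Module A is home: only its black block shows in front of the sleeve at (703,195). Next is module B.

>>> move_arm(series="-0.2 11.8 0 42.5 1;-0.2 11.8 2 42.5 1;-0.2 11.8 4 42.5 1;-0.2 11.8 7 42.5 1;-0.2 11.8 11 42.5 1;-0.2 11.8 15 42.5 1;-0.2 11.8 17.1 42.5 1;-0.2 11.8 17.1 42.5 1")

```text
time_s: 17.73
position: [0.6006, -0.3216, 0.0028]
tool_rot: [[0.783, -0.622, -0.003], [-0.622, -0.783, 0.002], [-0.003, 0.0, -1.0]]
ft_force: [-0.4, -0.8, 1.4]
grip_width: 0.0854
gripper_force: 0.0
```

>>> move_arm(series="0 0 0 0 -1;0 0 0 0 -1;0 0 0 0 -1;0 0 0 0 -1;0 0 0 0 -1")

```text
time_s: 18.35
position: [0.6016, -0.3225, 0.0054]
tool_rot: [[0.782, -0.623, 0.002], [-0.623, -0.782, -0.001], [0.002, -0.0, -1.0]]
ft_force: [-0.3, 0.8, 6.5]
grip_width: 0.0288
gripper_force: 61.2
```

Run:
```python
from h import *
s=observe();print(s["position"],yaw(),s["grip_width"],s["gripper_force"],s["ft_force"])
d=np.array([np.cos(np.radians(4)),np.sin(np.radians(4))]);n=np.array([-d[1],d[0]]);c=np.array([.5315,.135])
for k in(-.031,.031,.093):
    S=c+n*k;T=S+d*.0805;print(k,np.round(S,4),go([*T,.13],4))
```

```text
[ 0.60164472 -0.32252924  0.00537142] -38.512718041491084 0.028808218421827177 61.159690618515015 [-0.3253971   0.80768792  6.46299609]
-0.031 [0.5337 0.1041] ([-25.93, -34.59, -12.51], np.float64(-42.5))
0.031 [0.5293 0.1659] ([-30.12, -39.16, -12.51], np.float64(-42.5))
0.093 [0.525  0.2278] ([-34.31, -43.73, -12.52], np.float64(-42.5))
```

>>> move_arm(series="0 0 -6 0 -1;0 0 -12.5 0 -1;-26 -34.6 -12.5 -42.5 -1;-26 -34.6 -12.5 -42.5 -1;-26 -34.6 -12.5 -42.5 -1;-26 -34.6 -12.5 -42.5 -1;-26 -34.6 -12.5 -42.5 -1;-26 -34.6 -12.5 -42.5 -1")

```text
time_s: 19.35
position: [0.6112, 0.0546, 0.1288]
tool_rot: [[0.998, 0.069, -0.0], [0.069, -0.998, 0.0], [-0.0, -0.0, -1.0]]
ft_force: [1.2, -0.2, -1.4]
grip_width: 0.0288
gripper_force: 60.2
```

```bash
cat >> h.py <<'E'
def where(k,c=(.5315,.135),z=.13,off=.0805):
    d=np.array([np.cos(np.radians(4)),np.sin(np.radians(4))]);n=np.array([-d[1],d[0]])
    S=np.array(c)+n*k;T=S+d*off;return go([*T,z],4)
E
python3 - <<'E'
from h import *
s=observe();print(s["position"],yaw(),s["grip_width"],s["gripper_force"],s["ft_force"])
print(where(-.031))
E
```

```text
[0.61116871 0.05458541 0.12883127] 3.9842459324369868 0.028810268361620966 60.231285095214844 [ 1.16077802 -0.22370076 -1.41268313]
([0.66, -5.48, -0.12], np.float64(-0.0))
```

>>> move_arm(series="0.65 -5.5 0 0 -1;0.65 -5.5 0 0 -1;0.65 -5.5 0 0 -1")

```text
time_s: 19.73
position: [0.614, 0.1077, 0.1287]
tool_rot: [[0.998, 0.07, -0.001], [0.07, -0.998, -0.0], [-0.001, 0.0, -1.0]]
ft_force: [-0.9, -0.0, -2.2]
grip_width: 0.0288
gripper_force: 60.2
```

Run:
```python
from h import *
s=observe();print(s["position"],yaw(),s["gripper_force"],where(-.031))
for n in("scene","top"):print([np.round(d["point"],4).tolist() for d in spotter.mark_of("module0",n) if d["point"][1]>.02])
```

```text
[0.61404679 0.10773904 0.12867644] 4.011886520812293 60.230205059051514 ([0.01, -0.2, -0.13], np.float64(0.0))
[[0.538, 0.0391, 0.0164]]
[[0.5368, 0.0406, 0.0117]]
```

Run:
```python
from h import *
for n in("scene","top"):
    optics.get_image(n);print([np.round(d["point"],4).tolist() for d in spotter.mark_of("module0",n)])
s=observe();print(s["position"],yaw(),s["gripper_force"],where(-.031))
```

```text
[[0.2763, -0.212, -0.001], [0.4151, -0.3037, 0.0004], [0.5972, 0.1091, 0.1218], [0.4828, -0.4108, 0.0025], [0.5355, 0.0427, 0.0172], [0.3572, -0.01, 0.0015], [0.4253, -0.1517, -0.0], [0.5346, 0.0404, 0.0136]]
[[0.2748, -0.2088, 0.0028], [0.426, -0.1478, -0.0008], [0.4837, -0.4075, -0.0019], [0.5375, 0.0393, 0.0119], [0.4155, -0.3045, 0.0029], [0.3614, -0.0105, 0.0021], [0.5953, 0.1057, 0.122]]
[0.6143353  0.10701838 0.12901174] 3.9138106338110847 60.22578835487366 ([-0.02, -0.27, -0.1], np.float64(-0.1))
```

>>> move_arm(series="-0.3 -0.2 3 0 -1;-0.3 -0.2 6 0 -1;-0.3 -0.2 8.5 0 -1;-0.3 -0.2 10 0 -1;-0.3 -0.2 10.9 0 -1;-0.3 -0.2 11 0 -1;-0.3 -0.2 11 0 -1")

```text
time_s: 20.9
position: [0.6115, 0.1097, 0.0197]
tool_rot: [[0.998, 0.07, 0.001], [0.07, -0.998, -0.0], [0.001, 0.0, -1.0]]
ft_force: [1.2, 0.5, -1.0]
grip_width: 0.0287
gripper_force: 60.2
```

>>> move_arm(series="-0.5 0 0 0 -1;-1 0 0 0 -1;-1.5 0 0 0 -1;-2 0 0 0 -1;-2.5 0 0 0 -1;-2.5 0 0 0 -1")

```text
time_s: 21.65
position: [0.5858, 0.108, 0.019]
tool_rot: [[0.998, 0.07, -0.0], [0.07, -0.998, 0.0], [-0.0, -0.0, -1.0]]
ft_force: [-0.4, -0.4, -1.7]
grip_width: 0.0291
gripper_force: 60.2
```

>>> move_arm(series="-0.5 0 0 0 -1;-1 0 0 0 -1;-1.5 0 0 0 -1;-2 0 0 0 -1;-2.5 0 0 0 -1;-2.9 0 0 0 -1;-2.9 0 0 0 -1;-2.9 0 0 0 -1")

```text
time_s: 22.65
position: [0.5574, 0.1059, 0.019]
tool_rot: [[0.998, 0.07, 0.0], [0.07, -0.998, 0.0], [0.0, 0.0, -1.0]]
ft_force: [0.2, 0.1, -0.2]
grip_width: 0.0288
gripper_force: 60.2
```

>>> move_arm(series="-0.2 0 0 0 -1;-0.4 0 0 0 -1;-0.6 0 0 0 -1;-0.6 0 0 0 -1")

```text
time_s: 23.15
position: [0.5529, 0.1056, 0.0193]
tool_rot: [[0.998, 0.069, 0.004], [0.069, -0.998, 0.0], [0.004, 0.0, -1.0]]
ft_force: [7.3, 1.4, -4.5]
grip_width: 0.0287
gripper_force: 59.8
```

>>> move_arm(series="0 0 0 0 0.1;0.3 0 0 0 0.1;0.3 0 0 0 0.1;0.3 0 -4 0 0.1;0.3 0 -10 0 0.1;0.3 0 -16 0 0.1;0.3 0 -16 0 0.1")

```text
time_s: 24.02
position: [0.5559, 0.1058, 0.1836]
tool_rot: [[0.998, 0.07, 0.009], [0.07, -0.998, -0.0], [0.009, 0.001, -1.0]]
ft_force: [0.3, 0.0, -0.5]
grip_width: 0.0472
gripper_force: 0.0
```

Run:
```python
from h import *
s=observe();print(s["position"],yaw(),s["grip_width"])
r,ims=modules([(.428,-.149),(.4188,-.3059)])
for q in r:print(q,go(*grasp(q,z=.005)))
for n in("scene","top"):
    print([np.round(d["point"],4).tolist() for d in spotter.mark_of("module0",n)])
```

```text
[0.55588326 0.10580102 0.18363725] 4.000307247760881 0.047201415843426256
([0.4278, -0.1464, -0.0001], 150.8, 148.2, np.float64(0.134), 2) ([-12.66, 25.32, 17.29], np.float64(33.2))
([0.4191, -0.3048, -0.0], -146.3, -145.9, np.float64(0.049), 2) ([-14.57, 39.08, 17.29], np.float64(-29.7))
[[0.4154, -0.304, 0.0006], [0.477, -0.4131, 0.0017], [0.2752, -0.2111, -0.0013], [0.3566, -0.0079, 0.0025], [0.534, 0.0437, 0.0149], [0.5352, 0.103, 0.0158]]
[[0.4162, -0.3036, 0.0009], [0.4239, -0.149, -0.0032], [0.4825, -0.4042, -0.002], [0.2754, -0.2112, 0.0001], [0.358, -0.0089, 0.0017], [0.5343, 0.1045, 0.0139], [0.5369, 0.0418, 0.0076]]
```

>>> move_arm(series="-12.6 25.3 0 35 1;-12.6 25.3 0 35 1;-12.6 25.3 0 35 1;-12.6 25.3 0 35 1;-12.6 25.3 2 35 1;-12.6 25.3 8 35 1;-12.6 25.3 13 35 1;-12.6 25.3 13 35 1")

```text
time_s: 25.32
position: [0.4444, -0.1544, 0.0463]
tool_rot: [[0.857, -0.515, -0.007], [-0.515, -0.857, 0.005], [-0.008, -0.0, -1.0]]
ft_force: [-0.0, 0.2, 0.9]
grip_width: 0.0859
gripper_force: 0.0
```

Run:
```python
from h import *
s=observe();print(s["position"],yaw(),s["grip_width"])
r,ims=modules([(.428,-.149)])
for q in r:print(q,go(*grasp(q,z=.005)))
print(go(*grasp(((.4278,-.1475,0),148.5),z=.005)))
```

```text
[ 0.44436756 -0.15441597  0.04633223] -31.02803205005206 0.08585318249288766
([0.425, -0.1468, -0.0001], 141.7, 152.1, np.float64(0.218), 1) ([-0.49, 0.6, 4.57], np.float64(7.3))
([-0.2, 0.29, 4.57], np.float64(0.5))
```

>>> move_arm(series="-0.2 0.3 2 0.5 1;-0.2 0.3 4.1 0.5 1;-0.2 0.3 4.1 0.5 1;-0.2 0.3 4.1 0.5 -1;-0.2 0.3 4.1 0.5 -1;-0.2 0.3 4.1 0.5 -1;-0.2 0.3 4.1 0.5 -1;-0.2 0.3 4.1 0.5 -1")

```text
time_s: 26.52
position: [0.4432, -0.1571, 0.0088]
tool_rot: [[0.853, -0.523, 0.001], [-0.523, -0.853, -0.001], [0.001, 0.0, -1.0]]
ft_force: [-0.3, -0.3, 8.3]
grip_width: 0.0285
gripper_force: 59.9
```

Run:
```python
from h import *
s=observe();print(s["position"],yaw(),s["grip_width"],s["gripper_force"],s["ft_force"],where(.031))
```

```text
[ 0.4432056  -0.15713818  0.00878527] -31.50235683322357 0.028467118478812066 59.87261474132538 [-0.33390587 -0.27787221  8.30549044] ([-2.97, -36.72, -12.13], np.float64(-35.5))
```

>>> move_arm(series="0 0 -6 0 -1;0 0 -12.2 0 -1;-3 -36.7 -12.2 -35.5 -1;-3 -36.7 -12.2 -35.5 -1;-3 -36.7 -12.2 -35.5 -1;-3 -36.7 -12.2 -35.5 -1;-3 -36.7 -12.2 -35.5 -1;-3 -36.7 -12.2 -35.5 -1")

```text
time_s: 27.52
position: [0.6096, 0.1738, 0.1299]
tool_rot: [[0.998, 0.07, -0.0], [0.07, -0.998, -0.0], [-0.0, 0.0, -1.0]]
ft_force: [1.3, -0.2, -0.7]
grip_width: 0.0285
gripper_force: 60.1
```

>>> move_arm(series="-3 -36.7 -12.2 0 -1;0 0 0 0 -1")

```text
time_s: 27.78
position: [0.6078, 0.1828, 0.1321]
tool_rot: [[0.996, 0.087, 0.005], [0.087, -0.996, 0.003], [0.006, -0.002, -1.0]]
ft_force: [2.0, -2.8, -2.4]
grip_width: 0.0285
gripper_force: 60.1
```

>>> move_arm(series="0 0 0 0 -1;0 0 0 0 -1;0 0 0 0 -1")

```text
time_s: 28.15
position: [0.6092, 0.1716, 0.1303]
tool_rot: [[0.998, 0.069, 0.0], [0.069, -0.998, 0.0], [0.0, -0.0, -1.0]]
ft_force: [-0.3, 0.4, -1.4]
grip_width: 0.0285
gripper_force: 60.1
```

Run:
```python
from h import *
for n in("scene","top"):
    optics.get_image(n);print([np.round(d["point"],4).tolist() for d in spotter.mark_of("module0",n)])
s=observe();print(s["position"],yaw(),s["gripper_force"],s["grip_width"],where(.031))
```

```text
[[0.2747, -0.2112, -0.002], [0.592, 0.1653, 0.1239], [0.4787, -0.4084, -0.0014], [0.3575, -0.0128, 0.0043], [0.4154, -0.3046, 0.0003], [0.7098, -0.3535, 0.0014], [0.5334, 0.1016, 0.0147]]
[[0.2742, -0.2097, -0.0013], [0.4191, -0.3035, -0.0009], [0.4834, -0.4079, -0.0035], [0.5371, 0.0419, 0.0072], [0.5328, 0.1054, 0.0114], [0.3591, -0.0106, 0.0002], [0.5898, 0.1666, 0.1207]]
[0.60913552 0.17176825 0.13019686] 3.996756428963043 60.102635622024536 0.028605708861489765 ([0.05, 0.03, 0.02], np.float64(-0.0))
```

>>> move_arm(series="-0.1 0 3 0 -1;-0.1 0 6 0 -1;-0.1 0 8.5 0 -1;-0.1 0 10 0 -1;-0.1 0 10.8 0 -1;-0.1 0 10.8 0 -1;-0.1 0 10.8 0 -1")

```text
time_s: 29.22
position: [0.6086, 0.1716, 0.0229]
tool_rot: [[0.998, 0.07, 0.002], [0.07, -0.998, 0.0], [0.002, -0.0, -1.0]]
ft_force: [-0.9, 0.4, -0.9]
grip_width: 0.0285
gripper_force: 60.2
```

>>> move_arm(series="-0.5 0 0 0 -1;-1 0 0 0 -1;-1.5 0 0 0 -1;-2 0 0 0 -1;-2.5 0 0 0 -1;-2.5 0 0 0 -1")

```text
time_s: 29.98
position: [0.5828, 0.1698, 0.0221]
tool_rot: [[0.998, 0.07, -0.0], [0.07, -0.998, 0.0], [-0.0, -0.0, -1.0]]
ft_force: [0.7, 0.7, -1.0]
grip_width: 0.0285
gripper_force: 60.2
```

>>> move_arm(series="-0.5 0 0 0 -1;-1 0 0 0 -1;-1.5 0 0 0 -1;-2 0 0 0 -1;-2.5 0 0 0 -1;-3.0 0 0 0 -1;-3.1 0 0 0 -1;-3.1 0 0 0 -1")

```text
time_s: 30.98
position: [0.5523, 0.1677, 0.022]
tool_rot: [[0.998, 0.07, 0.0], [0.07, -0.998, 0.0], [0.0, -0.0, -1.0]]
ft_force: [1.2, 0.6, -1.5]
grip_width: 0.0288
gripper_force: 60.2
```

>>> move_arm(series="-0.2 0 0 0 -1;-0.4 0 0 0 -1;-0.6 0 0 0 -1;-0.6 0 0 0 -1")

```text
time_s: 31.48
position: [0.5471, 0.1673, 0.0222]
tool_rot: [[0.998, 0.069, 0.002], [0.069, -0.998, 0.0], [0.002, -0.0, -1.0]]
ft_force: [5.0, 1.1, -4.2]
grip_width: 0.0289
gripper_force: 59.9
```

Contact again, so the module is home. I release it, lift, and look at the remaining module D.

>>> move_arm(series="-0.1 0 0 0 -1;0 0 0 0 0.1;0.3 0 0 0 0.1;0.3 0 0 0 0.1;0.3 0 -5 0 0.1;0.3 0 -11 0 0.1;0.3 0 -16 0 0.1;0.3 0 -16 0 0.1")

```text
time_s: 32.48
position: [0.5505, 0.1677, 0.1859]
tool_rot: [[0.998, 0.07, 0.008], [0.07, -0.998, 0.001], [0.008, -0.0, -1.0]]
ft_force: [-0.2, -0.4, -0.3]
grip_width: 0.0472
gripper_force: 0.0
```

Run:
```python
from h import *
s=observe();print(s["position"],yaw(),s["grip_width"])
r,ims=modules([(.4188,-.3059)])
for q in r:print(q,go(*grasp(q,z=.005)))
for n in("scene","top"):
    print([np.round(d["point"],4).tolist() for d in spotter.mark_of("module0",n)])
```

```text
[0.55049548 0.16766003 0.18594208] 4.005133041493132 0.04719796287033207
([0.4188, -0.3049, -0.0007], -146.2, -146.5, np.float64(0.092), 2) ([-14.54, 45.26, 17.6], np.float64(-29.8))
[[0.4813, -0.4119, 0.0022], [0.5364, 0.1036, 0.0115], [0.2751, -0.2085, -0.0022], [0.4142, -0.3081, 0.0013], [0.3557, -0.0132, 0.0013], [0.5275, 0.1621, 0.0127], [0.5339, 0.0419, 0.017]]
[[0.4834, -0.4077, -0.0042], [0.3576, -0.0095, 0.0021], [0.5375, 0.0418, 0.0088], [0.532, 0.1062, 0.0146], [0.4189, -0.3035, 0.0004], [0.2753, -0.2092, 0.002]]
```

>>> move_arm(series="-14.5 45.2 0 -29.8 1;-14.5 45.2 0 -29.8 1;-14.5 45.2 0 -29.8 1;-14.5 45.2 0 -29.8 1;-14.5 45.2 0 -29.8 1;-14.5 45.2 0 -29.8 1;-14.5 45.2 0 -29.8 1;-14.5 45.2 0 -29.8 1")

```text
time_s: 33.78
position: [0.435, -0.2956, 0.1812]
tool_rot: [[0.832, 0.555, -0.001], [0.555, -0.832, 0.001], [-0.0, -0.001, -1.0]]
ft_force: [-0.1, -0.8, -0.1]
grip_width: 0.0858
gripper_force: 0.0
```

Run:
```python
from h import *
r,ims=modules([(.4188,-.3059)])
s=observe();print(s["position"],yaw(),s["grip_width"])
for q in r:print(q,go(*grasp(q,z=.005)))
print(go(*grasp(((.4188,-.3052,0),-146.2),z=.005)))
```

```text
[ 0.4355618  -0.29390349  0.1810663 ] 33.6883377158021 0.08550024506313832
([0.4174, -0.3056, 0.0009], -145.9, -140.3, np.float64(0.056), 1) ([-0.26, -0.01, 17.61], np.float64(-0.4))
([-0.12, 0.04, 17.61], np.float64(-0.1))
```

>>> move_arm(series="-0.2 0 6 0 1;-0.2 0 12 0 1;-0.2 0 16 0 1;-0.2 0 17.5 0 1;-0.2 0 17.5 0 1;-0.2 0 17.5 0 -1;-0.2 0 17.5 0 -1;-0.2 0 17.5 0 -1")

```text
time_s: 34.98
position: [0.4346, -0.2949, 0.0077]
tool_rot: [[0.831, 0.556, 0.001], [0.556, -0.831, -0.001], [0.0, 0.001, -1.0]]
ft_force: [0.5, 0.5, -0.6]
grip_width: 0.0325
gripper_force: 0.0
```

>>> move_arm(series="0 0 0 0 -1;0 0 0 0 -1;0 0 0 0 -1")

```text
time_s: 35.35
position: [0.4347, -0.2949, 0.0079]
tool_rot: [[0.831, 0.556, 0.001], [0.556, -0.831, -0.001], [0.0, 0.002, -1.0]]
ft_force: [-0.2, 1.7, 6.9]
grip_width: 0.0286
gripper_force: 60.1
```

Run:
```python
from h import *
s=observe();print(s["position"],yaw(),s["grip_width"],s["gripper_force"],where(.093,off=.079))
```

```text
[ 0.4347194  -0.29493979  0.00791814] 33.78852282679451 0.028635835892342136 60.06323754787445 ([43.43, -34.48, -12.25], np.float64(29.8))
```

>>> move_arm(series="0 0 -6 0 -1;0 0 -12.2 0 -1;43.4 -34.5 -12.2 29.8 -1;43.4 -34.5 -12.2 29.8 -1;43.4 -34.5 -12.2 29.8 -1;43.4 -34.5 -12.2 29.8 -1;43.4 -34.5 -12.2 29.8 -1;43.4 -34.5 -12.2 29.8 -1")

```text
time_s: 36.35
position: [0.5441, 0.0481, 0.1292]
tool_rot: [[0.998, 0.07, 0.0], [0.07, -0.998, -0.0], [0.0, 0.0, -1.0]]
ft_force: [1.2, -0.6, -2.0]
grip_width: 0.0288
gripper_force: 60.3
```

Run:
```python
from h import *
s=observe();print(s["position"],yaw(),s["grip_width"],s["gripper_force"],where(.093,off=.079))
```

```text
[0.5440841  0.04813323 0.12921361] 3.9853493966362015 0.028845293554271467 60.27487277984619 ([7.25, -18.06, -0.08], np.float64(-0.0))
```

>>> move_arm(series="7.2 -18 0 0 -1;7.2 -18 0 0 -1;7.2 -18 0 0 -1;7.2 -18 0 0 -1;7.2 -18 0 0 -1;7.2 -18 0 0 -1")

```text
time_s: 37.1
position: [0.603, 0.2293, 0.1291]
tool_rot: [[0.998, 0.068, -0.0], [0.068, -0.998, -0.0], [-0.0, 0.0, -1.0]]
ft_force: [0.0, -0.6, -2.2]
grip_width: 0.0286
gripper_force: 60.3
```

Run:
```python
from h import *
for n in("scene","top"):
    optics.get_image(n);print([np.round(d["point"],4).tolist() for d in spotter.mark_of("module0",n) if d["point"][1]>.02])
s=observe();print(s["position"],yaw(),s["grip_width"],s["gripper_force"],where(.093,off=.079))
```

```text
[[0.5343, 0.0419, 0.0158], [0.5825, 0.2285, 0.1219], [0.5326, 0.1021, 0.0134], [0.529, 0.1656, 0.0136]]
[[0.5338, 0.1048, 0.0142], [0.5258, 0.1645, 0.0121], [0.536, 0.0442, 0.0076]]
[0.60314156 0.22975504 0.1292587 ] 3.91565688349375 0.028694938110952323 60.32121419906616 ([0.09, -0.35, -0.07], np.float64(-0.1))
```

>>> move_arm(series="0 -0.3 3 0 -1;0 -0.3 6 0 -1;0 -0.3 8.5 0 -1;0 -0.3 10 0 -1;0 -0.3 10.7 0 -1;0 -0.3 10.8 0 -1;0 -0.3 10.8 0 -1")

```text
time_s: 38.17
position: [0.6033, 0.2338, 0.0218]
tool_rot: [[0.998, 0.07, 0.001], [0.07, -0.998, 0.0], [0.001, -0.0, -1.0]]
ft_force: [-0.6, 0.1, -1.1]
grip_width: 0.0287
gripper_force: 60.3
```

>>> move_arm(series="-0.5 0 0 0 -1;-1 0 0 0 -1;-1.5 0 0 0 -1;-2 0 0 0 -1;-2.5 0 0 0 -1;-2.5 0 0 0 -1")

```text
time_s: 38.92
position: [0.5776, 0.232, 0.0211]
tool_rot: [[0.998, 0.07, -0.0], [0.07, -0.998, -0.0], [-0.0, 0.0, -1.0]]
ft_force: [1.0, 0.8, -1.7]
grip_width: 0.0284
gripper_force: 60.3
```

>>> move_arm(series="-0.5 0 0 0 -1;-1 0 0 0 -1;-1.5 0 0 0 -1;-2 0 0 0 -1;-2.5 0 0 0 -1;-2.9 0 0 0 -1;-3 0 0 0 -1;-3 0 0 0 -1")

```text
time_s: 39.92
position: [0.5481, 0.2299, 0.021]
tool_rot: [[0.998, 0.07, 0.0], [0.07, -0.998, 0.0], [0.0, -0.0, -1.0]]
ft_force: [0.2, 0.5, -1.7]
grip_width: 0.0284
gripper_force: 60.3
```

>>> move_arm(series="-0.2 0 0 0 -1;-0.4 0 0 0 -1;-0.6 0 0 0 -1;-0.6 0 0 0 -1")

```text
time_s: 40.42
position: [0.5436, 0.2296, 0.0213]
tool_rot: [[0.998, 0.069, 0.004], [0.069, -0.998, 0.001], [0.004, -0.0, -1.0]]
ft_force: [6.1, 1.3, -5.5]
grip_width: 0.0285
gripper_force: 59.9
```

>>> move_arm(series="-0.1 0 0 0 -1;0 0 0 0 0.1;0.3 0 0 0 0.1;0.3 0 0 0 0.1;0.3 0 -5 0 0.1;0.3 0 -11 0 0.1;0.3 0 -16 0 0.1;0.3 0 -16 0 0.1")

```text
time_s: 41.42
position: [0.5463, 0.2301, 0.1851]
tool_rot: [[0.998, 0.07, 0.008], [0.07, -0.998, 0.002], [0.008, -0.001, -1.0]]
ft_force: [-0.6, -0.3, 0.0]
grip_width: 0.0469
gripper_force: 0.0
```

>>> move_arm(series="-15.7 9 0 0 -1;-15.7 9 0 0 -1;-15.7 9 0 0 -1;-15.7 9 0 0 -1;-15.7 9 0 0 -1")

```text
time_s: 42.05
position: [0.3952, 0.129, 0.1809]
tool_rot: [[0.998, 0.069, 0.0], [0.069, -0.998, 0.0], [0.0, -0.0, -1.0]]
ft_force: [0.6, 0.6, -0.1]
grip_width: 0.0
gripper_force: 0.0
```

Run:
```python
from h import *
s=observe();print(s["position"],yaw(),s["grip_width"])
ims={n:optics.get_image(n) for n in("scene","top")}
v=np.hstack([cv2.resize(ims["scene"]["pixels"][205:305,300:400],(400,400),interpolation=cv2.INTER_CUBIC),cv2.resize(ims["top"]["pixels"][170:260,230:340],(400,327),interpolation=cv2.INTER_CUBIC).copy() if 0 else cv2.resize(ims["top"]["pixels"][155:265,230:340],(400,400),interpolation=cv2.INTER_CUBIC)])
cv2.imwrite("pics/all.png",v)
d=np.array([np.cos(np.radians(4)),np.sin(np.radians(4))])
# dark blocks in top view: lower edge at z=.038
t=ims["top"]
for m in spotter.cut_out("module0","top"):
    p=np.argwhere(m["pixels"])[:,::-1].astype(float);c=p.mean(0)
    if at_z(t,c,.03)[1]>.02 and c[1]<260:
        W=np.array([at_z(t,q,.038)[:2] for q in p]);a=(W-[.6577,.1432])@d
        print(np.round(c,1),len(p),"step edge %.4f rear %.4f"%(a.min(),a.max()), round(m["score"],2))
for n in ims:
    print([np.round(q["point"],4).tolist() for q in spotter.mark_of("module0",n) if q["point"][1]>.02])
    print([np.round(q["point"],4).tolist() for q in spotter.mark_of("handle",n)[:2]])
```

```text
[0.39515191 0.12904393 0.18085127] 3.9726172975751903 4.4551586510738774e-05
[271.6 225.3] 143 step edge -0.1257 rear -0.0929 0.68
[317.9 222.9] 141 step edge -0.1271 rear -0.0944 0.64
[248.9 226.2] 122 step edge -0.1238 rear -0.0941 0.62
[294.5 223.9] 149 step edge -0.1266 rear -0.0932 0.43
[[0.5279, 0.165, 0.0138], [0.5213, 0.2289, 0.0102], [0.5346, 0.0426, 0.013], [0.5318, 0.1045, 0.0129]]
[[0.4219, 0.13, 0.045]]
[[0.5272, 0.1655, 0.0119], [0.5316, 0.1059, 0.014], [0.5359, 0.042, 0.0128], [0.5246, 0.2295, 0.0109], [0.6599, 0.1422, 0.0021]]
[]
```

View pics/all.png

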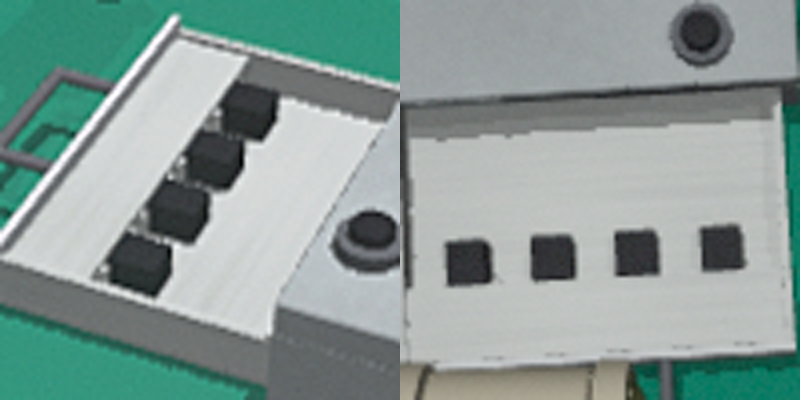

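All four blocks stand in one line against the sleeve mouths, steps at about −126 mm where the mouths are at −128. They are home, so I push the drawer shut by the handle bar.

>>> move_arm(series="0 0 5 0 -1;0 0 10 0 -1;0 0 14 0 -1;0 0 14.9 0 -1;0 0 14.9 0 -1")

```text
time_s: 43.02
position: [0.3951, 0.129, 0.0324]
tool_rot: [[0.998, 0.07, 0.0], [0.07, -0.998, 0.0], [0.0, -0.0, -1.0]]
ft_force: [1.8, -0.2, 0.3]
grip_width: 0.0001
gripper_force: 0.0
```

>>> move_arm(series="0.5 0 0 0 -1;1 0 0 0 -1;1.7 0 0 0 -1;2.5 0 0 0 -1;3.5 0 0 0 -1;4.5 0 0 0 -1;5.5 0 0 0 -1;6.5 0 0 0 -1")

```text
time_s: 44.02
position: [0.4603, 0.1335, 0.032]
tool_rot: [[0.998, 0.07, -0.0], [0.07, -0.998, -0.0], [-0.0, 0.0, -1.0]]
ft_force: [-2.8, 0.2, 1.6]
grip_width: -0.0001
gripper_force: 1.3
```

>>> move_arm(series="1 0 0 0 -1;2 0 0 0 -1;3 0 0 0 -1;4 0 0 0 -1;5 0 0 0 -1;6 0 0 0 -1;7 0 0 0 -1;7.6 0 0 0 -1")

```text
time_s: 45.02
position: [0.5361, 0.1388, 0.0319]
tool_rot: [[0.998, 0.07, 0.0], [0.07, -0.998, 0.0], [0.0, -0.0, -1.0]]
ft_force: [-1.8, -0.6, 1.7]
grip_width: 0.0003
gripper_force: 1.2
```

>>> move_arm(series="0.7 0 0 0 -1;1.4 0 0 0 -1;2.1 0 0 0 -1;2.7 0 0 0 -1;3.3 0 0 0 -1;3.7 0 0 0 -1;4 0 0 0 -1;4.2 0 0 0 -1")

```text
time_s: 46.02
position: [0.5772, 0.1417, 0.0319]
tool_rot: [[0.998, 0.07, -0.001], [0.07, -0.998, -0.0], [-0.001, 0.0, -1.0]]
ft_force: [-8.2, -1.4, 2.4]
grip_width: 0.0002
gripper_force: 3.8
```

>>> move_arm(series="0.2 0 0 0 -1;0.4 0 0 0 -1;0.6 0 0 0 -1;0.8 0 0 0 -1;0.8 0 0 0 -1")

```text
time_s: 46.65
position: [0.5775, 0.1418, 0.0318]
tool_rot: [[0.997, 0.071, -0.019], [0.071, -0.997, -0.002], [-0.019, 0.001, -1.0]]
ft_force: [-34.5, -7.8, 22.1]
grip_width: 0.0003
gripper_force: 18.0
```

>>> move_arm(series="-0.8 0 0 0 -1;-1.8 0 0 0 -1;-2.5 0 0 0 -1;-2.5 0 -5 0 -1;-2.5 0 -10 0 -1;-2.5 0 -15 0 -1;-2.5 0 -15 0 -1")

```text
time_s: 47.52
position: [0.5619, 0.1407, 0.1859]
tool_rot: [[0.998, 0.07, 0.009], [0.07, -0.998, 0.0], [0.009, 0.0, -1.0]]
ft_force: [-0.6, -0.4, -0.5]
grip_width: -0.0001
gripper_force: 0.0
```

Run:
```python
from h import *
ims={n:optics.get_image(n) for n in("scene","top")}
for t in("start_top","handle"):
  for n in ims: print(t,n,[(np.round(q["point"],4).tolist(),round(q["score"],2)) for q in spotter.mark_of(t,n)[:2]])
cv2.imwrite("pics/shut.png",np.hstack([cv2.resize(ims["scene"]["pixels"][215:315,350:450],(400,400),interpolation=cv2.INTER_CUBIC),cv2.resize(ims["top"]["pixels"][140:240,230:330],(400,400),interpolation=cv2.INTER_CUBIC)]))
print(observe()["position"],go([.6995,.056,.125],4))
```

```text
start_top scene [([0.6995, 0.0535, 0.1052], 0.66), ([0.5058, -0.2478, -0.0012], 0.25)]
start_top top [([0.7005, 0.0518, 0.1057], 0.49)]
handle scene [([0.5928, 0.1429, 0.0425], 0.75)]
handle top [([0.7491, -0.1836, 0.0022], 0.3)]
[0.55989181 0.14048592 0.18068963] ([13.35, 9.4, 5.54], np.float64(-0.0))
```

View pics/shut.png

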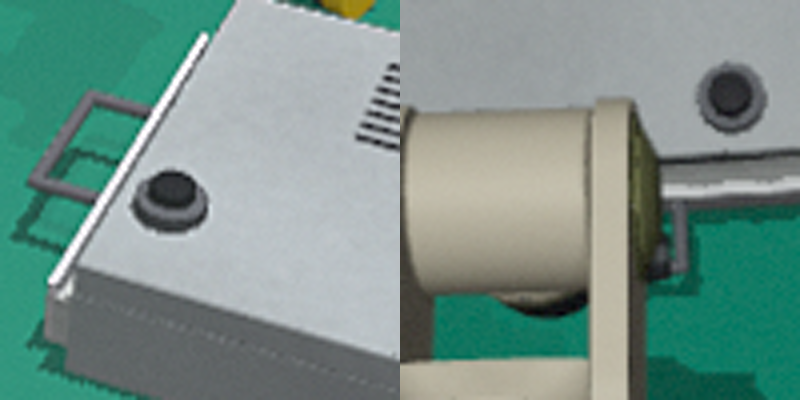

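The drawer is shut: its panel lies close to the front, and the handle mark at 0.5928 agrees with 0.593. The button is at about (732,95) in the right half. I press it.

>>> move_arm(series="13.4 9.5 0 0 -1;13.4 9.5 0 0 -1;13.4 9.5 0 0 -1;13.4 9.5 0 0 -1;13.4 9.5 3 0 -1;13.4 9.5 5.5 0 -1;13.4 9.5 5.5 0 -1")

```text
time_s: 48.7
position: [0.699, 0.0558, 0.1247]
tool_rot: [[0.998, 0.07, -0.005], [0.07, -0.998, 0.001], [-0.005, -0.001, -1.0]]
ft_force: [-0.4, 0.3, 0.5]
grip_width: 0.0001
gripper_force: 0.0
```

>>> move_arm(series="0 0 0.5 0 -1;0 0 1 0 -1;0 0 1.5 0 -1;0 0 2 0 -1;0 0 2 0 -1")

```text
time_s: 49.32
position: [0.7005, 0.0551, 0.1068]
tool_rot: [[0.998, 0.07, -0.0], [0.07, -0.998, 0.0], [-0.0, -0.0, -1.0]]
ft_force: [-0.8, 0.7, 2.7]
grip_width: 0.0003
gripper_force: 0.7
```

>>> move_arm(series="0 0 0.2 0 -1;0 0 0.4 0 -1;0 0 0.6 0 -1;0 0 0.8 0 -1;0 0 1 0 -1;0 0 1 0 -1")

```text
time_s: 50.08
position: [0.7008, 0.0551, 0.1007]
tool_rot: [[0.998, 0.07, 0.003], [0.07, -0.998, -0.001], [0.003, 0.001, -1.0]]
ft_force: [-9.1, 0.4, 21.7]
grip_width: -0.0
gripper_force: 11.2
```

The force rose to 21.7 N, far above the 4.5 N spring, so the button is at its bottom. I let go and check.

>>> move_arm(series="0 0 0 0 -1;0 0 -3 0 -1;0 0 -8 0 -1;-10 0 -12 0 -1;-20 0 -12 0 -1;-20 10 -12 0 -1;-20 16 -12 0 -1;-20 16 -12 0 -1")

```text
time_s: 51.08
position: [0.5113, -0.12, 0.2172]
tool_rot: [[0.998, 0.07, 0.0], [0.07, -0.998, -0.0], [0.0, 0.0, -1.0]]
ft_force: [0.5, 0.4, 0.4]
grip_width: -0.0001
gripper_force: 0.0
```

Run:
```python
from h import *
ims={n:optics.get_image(n) for n in("scene","top")}
for t in("start_top","handle","cap","tape","wrench","jar","module0"):
  for n in ims: print(t,n,[(np.round(q["point"],3).tolist(),round(q["score"],2)) for q in spotter.mark_of(t,n)[:3]])
s=observe();print(s["position"],s["ft_force"],s["time_s"])
cv2.imwrite("pics/end.png",np.hstack([cv2.resize(ims["scene"]["pixels"][215:315,320:420],(400,400),interpolation=cv2.INTER_CUBIC),cv2.resize(ims["top"]["pixels"][140:240,230:330],(400,400),interpolation=cv2.INTER_CUBIC)]))
```

```text
start_top scene [([0.702, 0.054, 0.105], 0.56)]
start_top top []
handle scene [([0.591, 0.143, 0.045], 0.81)]
handle top [([0.591, 0.142, 0.046], 0.81)]
cap scene [([0.658, 0.144, -0.001], 0.66), ([0.507, -0.249, -0.001], 0.53)]
cap top []
tape scene [([0.711, -0.358, 0.003], 0.78)]
tape top [([0.706, -0.361, -0.001], 0.92), ([0.589, 0.143, 0.046], 0.58)]
wrench scene [([0.754, -0.188, 0.0], 0.64)]
wrench top [([0.749, -0.18, 0.002], 0.84)]
jar scene [([0.593, -0.472, 0.001], 0.92)]
jar top []
module0 scene [([0.276, -0.213, -0.001], 0.91), ([0.356, -0.007, 0.001], 0.91), ([0.481, -0.41, 0.002], 0.66)]
module0 top [([0.276, -0.209, 0.002], 0.89), ([0.483, -0.408, -0.001], 0.67)]
[ 0.51222592 -0.11827653  0.21697516] [-1.25615394 -0.10246978 -0.3152415 ] 51.875
```

View pics/end.png

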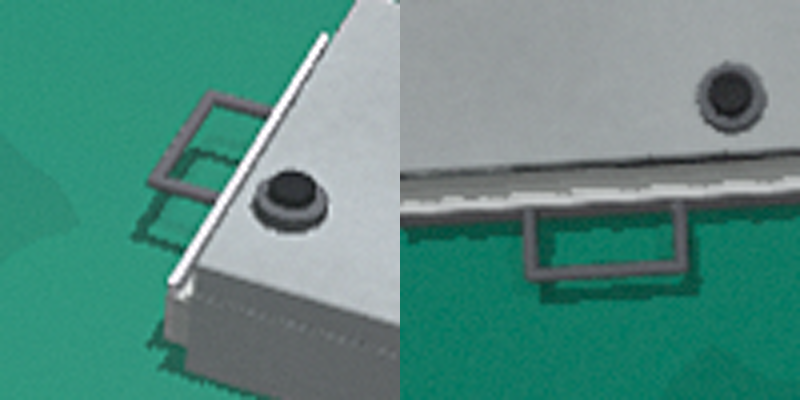

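The drawer is shut, the button is up again (around (290,190) left and (730,93) right), and the arm is clear.

```bash
python3 -c "
from rig import order
print(order.close_job())"
```

```text
the job is handed in; nothing more can be done
None
```

The job is handed in: as far as the cameras and force readings show, all four modules are home in their own sleeves, the drawer is shut and the start button was pressed fully down and released; the hand-in call gave no verdict.

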